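Set out the microscope kit for inspecting a strip of keys

ROBOT

A 6-joint arm with a two-finger parallel gripper is mounted at the origin on the work surface. World frame = base frame: x ahead of the robot, y to its left, z up, the work surface at z = 0. Lengths are in m, angles in rad, forces in N, time in s.
With the tool pointing down it reaches from about 0.4 to 0.825 m from the base axis. Payload 7 kg.
Tool frame: the origin (TCP) lies on the mounting face of the last link; the fingertips stand arm.tcp_to_tips ahead of it and the grasp point (between the pads) lies 159 mm ahead of it (arm.tcp_to_tips is the distance from the TCP to the fingertips, in m); z points along the fingers, y is the direction in which the jaws open and shut (so a half turn about z gives the same grasp; the last joint's range is limited). The gripper opens to 88 mm and grips with 3 to 60 N. Pads are 19 mm wide; open, the fingers measure 130 mm over their backs; the gripper's body (78 mm by 193 mm) begins 47 mm behind the grasp point.
Start: joints at [-0.935, 0.359, 0.012, 0, -1.224, -0.288], TCP at [0.23, -0.635, 0.405] pointing down, gripper open.
Joint ranges: [-3.07, 3.07], [-1.43, 2.12], [-1.02, 1.25], [-3.03, 1.67], [-3.05, -0], [-3.03, 3.03]. Speed limits (rad/s): [2.39, 2.39, 3.01, 3.14, 3.14, 3.14].

INTERFACE

Orientations are given as [roll, pitch, yaw] about the fixed x, y, z axes, in that order (R = Rz(yaw) Ry(pitch) Rx(roll)).
In Python, from station import arm, cams, job_done, finder gives the robot as it stands.
- The arm moves only by the tool play_rows, never from a script. Its argument "targets" is a list that holds one entry, the list of rows, each a list of 4 numbers: the shift along the tool's x, y, z in m, then the turn about the tool's z in degrees. A call has 1 to 5 rows; each row is the pose to reach, as a shift and turn from the pose commanded when the call began, along the tool's axes at that moment; what a row does not reach only later rows make up. A row lasts 1/8 s, in which the tool goes at most 62.5 mm and 10.7 degrees, less where a joint would pass 70% of its speed; a pose out of reach is approached as far as the arm can. A call with a gripper value outside its range is refused whole. "grip" is the closure in counts, from 0 (fully open) to 255 (shut), set as the call begins (left out, the last holds). The fingers move at their own pace and stop on an object; "newtons" is the grip in N (left out, the last holds). Time passes only in rows, so rows that repeat a pose let the fingers close. It gives the time, the measured TCP pose, the force and the opening at its end, in the units of the state.
- arm.get_state(): the state, without advancing time (a new reading comes with each control period).
- cams.grab_frame(name): name is "scene" or "top"; returns (picture, depth): 384x512x3 uint8, red, green, blue; 384x512 float32, m along the optical axis (not along the pixel's ray), 0 where there is no reading.
- cams.camera_params(name): a dict with "intrinsics" (3x3 intrinsics, pixels), "position" and "attitude" of the camera in the world. Camera axes: x right, y down, z forward; pixel columns grow to the right and rows downward; lengths in m; the calibration is good to about 2 mm. A picture is of the moment at which its call begins. camera_params takes no time and is no camera call.
- job_done(): hands the job in, once; it reports no verdict.
Trained networks look in the newest picture that a camera, given by its name, has taken for a name from the list of things; names that differ only in an ending like _2 or _b are one class to them, and where a whole thing is asked for, a point or a joint stands for the part that bears it (a point fixed in the world has none). Each returns a list of dicts, best first, with "score" (0 to 1); they miss things now and then, are a little off and sometimes report something else, mostly with a low value. They report only what shows in the picture. A call takes as long as a camera call. They do not tell look-alikes from the thing itself.
- finder.find_in(camera, query): "xyz" ([x, y, z] in m, in world coordinates, good to about 4 mm: the middle of the surface that is visible of it).
- finder.masks_of(camera, query): "mask" (384x512 bool, what is visible of it).
The state is a dict: "t": time; "q": joint angles; "qd": joint speeds; "joint_efforts": joint torques, N m; "eef_pos": TCP position; "ee_rot": TCP orientation; "force": force on the tool from outside, world axes, zero at the start; "moment": the same for the moment, N m; "width": finger opening in m.
Only numpy, scipy, OpenCV 4.12 (cv2) and the standard library are available. Lean on these libraries where they do the work, as an engineer would, in place of code of your own. Each camera call takes 0.05 s, during which the arm holds its last target. There are 200 camera calls.

TASK

Get the bench ready to inspect the keys: lay the square metal plate on the bench midway between the two lamps, put the strip of three keys on the middle of the plate, and stand the hand microscope upright on the bench in front of the plate (the robot's side), equally far from both lamps and with two to five centimetres clear between it and the plate. Stand the two loose black tubes upright in the empty compartments of the divided tray, the wide one in the largest and the narrow one in the smallest compartment. Do not shift or knock over the small amber jar.

Things in the scene. Friction and masses are not known exactly. Their poses are not given: they have to be found in the camera images.
- lamps: Pair of low black bench lamps, fixed. Origin at bench level exactly midway between them; y axis along the line from the right lamp to the left one, x away from the robot's side. Lamp centres at y = -95 and +95 mm, each 46 (x) by 36 (y) mm, 45 mm high. A flat frame 6 mm high runs back from each lamp to a crossbar at x = 93 to 105 mm; between and in front of the lamps the bench is clear.
- tray: Blue-grey divided tray, fixed, 74 (x) by 180 (y) mm; walls 16 mm high, 3 thick, floor 4 thick. Origin under its centre at bench level. Compartments in a row along y, all 68 mm in x: largest 68 wide, centre y = -53 mm, empty; middle 54 wide, centre y = +11, holds a fixed black tube (40 mm diameter, top 54 mm above the bench) that stays; smallest 46 wide, centre y = +64, empty.
- plate_c (a point): Loose square aluminium plate, 60 x 60 mm, 16 mm thick, lying flat, about 0.16 kg. Point at its centre, half-way up (8 mm over its underside); x and y axes along its sides.
- keys_c (a point): Loose strip of three white keyboard keys on a grey base, lying flat, keys up: 57 mm long (x), 19 mm wide (y), 14 mm high. Point at its centre, half-way up (7 mm over its underside).
- scope_c (a point): Loose hand microscope standing upright: a plain round barrel of 34 mm diameter, 80 mm high overall, clear glass foot (lowest 18 mm), black body with a steel band, narrower grey cap above 68 mm. About 0.12 kg. Point at its centre, half-way up (40 mm over its underside), z along the barrel.
- wide_c (a point): Loose wide black tube standing upright, open at both ends: outer diameter 52 mm, bore 40 mm, 50 mm high. Point at its centre, half-way up (25 mm over its underside), z along the tube.
- narrow_c (a point): Loose narrow black tube standing upright, open at both ends: outer diameter 32 mm, bore 22 mm, 50 mm high. Point at its centre, half-way up (25 mm over its underside), z along the tube.
- jar_c (a point): Small amber glass jar with a white lid, 36 mm diameter, 50 mm high, standing loose between the tray and the lamps; not to be disturbed. Point at its centre, half-way up (25 mm over its underside).
There are look-alikes about, which are no part of the job. Leave any yellow look-alike of the part that bears scope_c alone.

How it is judged:
By the outcome, as a careful person would: the job done as asked, in the order asked, and still so for the second after the job is handed in, with the robot touching nothing.
It also fails if it takes over 122 s, if anything falls off the work surface, if the arm or the gripper's body presses on something with over 40 N, if the wrist force passes 120 N, or if a joint passes its speed limit or range.

## Working session

There is one attempt and no reset: what is moved stays moved. The work goes in short steps, Python scripts to look and compute and a tool call to move; the robot and the scene stay as the last step left them, time stands still between calls to the robot, and variables do not carry over. Pictures are saved under pics/ and viewed, about 12 in all and at most 16, crops included, and the job is handed in when it is done.

Besides the shell and the picture viewer there is one more tool, called after "Call:" by a JSON object that holds its "fn" and its "kwargs", one argument or row to a line. play_rows: Moves the arm, as the interface text tells. Its arguments: {"type":"object","properties":{"targets":{"type":"array","items":{"type":"array","items":{"type":"array","items":{"type":"number"}}}},"grip":{"type":"number"},"newtons":{"type":"number"}},"required":["targets"]}

```bash
ls; mkdir -p pics; python3 - <<'E'
from station import arm,cams,finder
import cv2,numpy as np
s=arm.get_state();print(s, arm.tcp_to_tips)
for n in("scene","top"):
    p,d=cams.grab_frame(n);cv2.imwrite(f"pics/a_{n}.png",p[:,:,::-1]);print(n,cams.camera_params(n))
    np.savez(f"/tmp/a_{n}.npz",p=p,d=d)
for n in("top","scene"):
  for q in["lamps","tray","plate_c","keys_c","scope_c","wide_c","narrow_c","jar_c"]:
    print(n,q,[(np.round(r["xyz"],3).tolist(),round(r["score"],2)) for r in finder.find_in(n,q)][:4])
E
```

```text
pics
{'t': 0.0, 'q': array([-9.34939386e-01,  3.59379065e-01,  1.10602113e-02, -3.34979639e-04,
       -1.22410082e+00, -2.88107485e-01]), 'qd': array([-7.30656300e-04, -1.63246054e-05, -1.19821149e-03,  7.18162401e-04,
        7.89261162e-04, -1.97799096e-04]), 'joint_efforts': array([ 6.70111112e-04, -5.82719100e+01,  2.93068779e+01,  6.99743852e+00,
        6.96397852e-03, -1.84136634e-04]), 'eef_pos': array([ 0.22996273, -0.63441207,  0.40373083]), 'ee_rot': array([ 3.13994674e+00, -1.59373102e-04, -2.79395715e+00]), 'force': array([-0.62107941,  0.0802979 , -0.46908222]), 'moment': array([ 0.02901548, -0.03955513,  0.02327522]), 'width': 0.08762411505633662} 0.1781
scene {'intrinsics': array([[441.91616738,   0.        , 247.99574575],
       [  0.        , 441.91616738, 186.73318508],
       [  0.        ,   0.        ,   1.        ]]), 'position': array([ 1.16510897, -0.34226073,  0.54504   ]), 'attitude': array([-2.16043513,  0.0243887 ,  1.07737439])}
top {'intrinsics': array([[355.00393033,   0.        , 255.37627323],
       [  0.        , 355.00393033, 194.48443056],
    
[... 303 characters left out ...]
ys_c [([0.376, 0.285, 0.014], 0.77)]
top scope_c [([0.395, -0.196, 0.066], 0.64), ([0.442, -0.011, 0.014], 0.5), ([0.413, -0.124, 0.067], 0.48)]
top wide_c [([0.362, -0.285, 0.04], 0.7)]
top narrow_c [([0.416, 0.136, 0.046], 0.75), ([0.576, -0.005, 0.05], 0.3)]
top jar_c [([0.576, -0.003, 0.05], 0.6)]
scene lamps [([0.68, 0.152, 0.007], 0.97), ([0.449, -0.014, 0.017], 0.56)]
scene tray [([0.647, -0.168, 0.005], 0.73)]
scene plate_c [([0.449, -0.016, 0.018], 0.84)]
scene keys_c []
scene scope_c [([0.406, -0.212, 0.045], 0.98), ([0.428, -0.138, 0.046], 0.61)]
scene wide_c [([0.377, -0.283, 0.036], 0.83)]
scene narrow_c [([0.43, 0.131, 0.037], 0.83)]
scene jar_c [([0.586, -0.007, 0.033], 0.57)]
```

View pics/a_top.png

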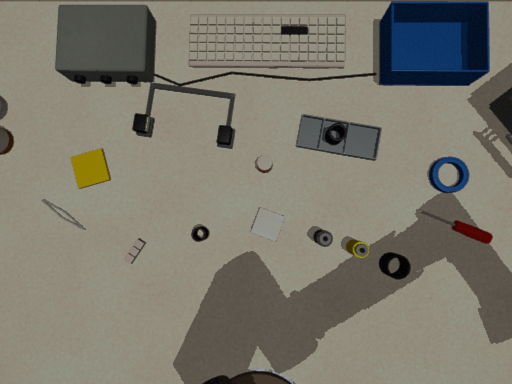

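View pics/a_scene.png

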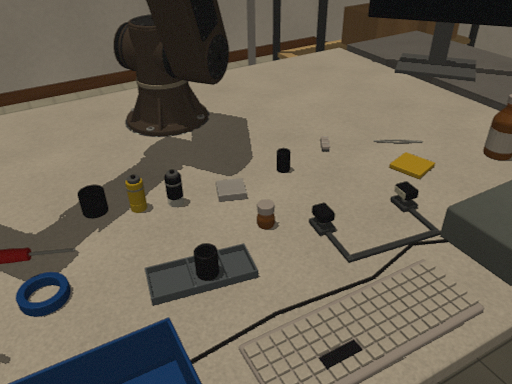

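The top view (up = +x, left = +y) shows:
- **Lamps:** (143,124) and (225,135).
- **Tray:** (338,137), with its large compartment on the right (-y).
- **Jar:** (264,163).
- **Plate:** white, at (268,223). The yellow square at (90,168) is a look-alike.
- **Keys:** (136,250). The big keyboard is not them.
- **Narrow tube:** (200,233).
- **Wide tube:** black, at (394,265). The blue ring at (448,174) is a look-alike.
- **Scope:** black, at (322,237). The yellow one at (359,249) is a look-alike to leave alone.

I'll confirm with an enlarged crop while measuring.

```bash
cat > h.py <<'E'
import numpy as np,cv2
from station import arm,cams,finder
from scipy.spatial.transform import Rotation as Ro
def cloud(n,p=None,d=None):
    if p is None: p,d=cams.grab_frame(n)
    c=cams.camera_params(n);K=c["intrinsics"]
    v,u=np.mgrid[:384,:512]
    X=np.dstack([(u-K[0,2])/K[0,0]*d,(v-K[1,2])/K[1,1]*d,d])
    W=X@Ro.from_euler('xyz',c["attitude"]).as_matrix().T+c["position"]
    W[d==0]=np.nan
    return p,W
def sel(W,c,r,z0,z1):
    with np.errstate(all='ignore'):
        m=(np.hypot(W[...,0]-c[0],W[...,1]-c[1])<r)&(W[...,2]>z0)&(W[...,2]<z1)
    return W[m]
def rect(P):
    (c,s,a)=cv2.minAreaRect((P[:,:2]*1000).astype(np.float32));return np.round(c,1),np.round(s,1),round(a,1)
E
python3 - <<'E'
from h import *
W={}
for n in("top","scene"):
    f=np.load(f"/tmp/a_{n}.npz");p,W[n]=cloud(n,f["p"],f["d"])
    if n=="top":cv2.imwrite("pics/crop1.png",cv2.resize(p[90:290,110:430,::-1],None,fx=2.5,fy=2.5,interpolation=cv2.INTER_CUBIC))
    w=W[n]
    print(n,"bench z",np.nanmedian(w[...,2][(abs(w[...,0]-.5)<.05)&(abs(w[...,1]-.07)<.04)]))
    for nm,c,r,z0,z1 in[("lampL",(.655,.245),.05,.038,.06),("lampR",(.63,.06),.05,.038,.06),("tray",(.64,-.168),.12,.011,.022),
       ("plate",(.442,-.015),.055,.011,.03),("keys",(.376,.285),.05,.008,.03),("scopecap",(.41,-.13),.04,.072,.1),("scopebody",(.41,-.13),.04,.03,.07),
       ("wide",(.365,-.285),.045,.042,.07),("wideall",(.365,-.285),.045,.01,.07),("narrow",(.42,.132),.04,.042,.07),("narall",(.42,.132),.04,.01,.07),("jar",(.58,-.005),.04,.042,.07),("tubefix",(.63,-.15),.05,.045,.07)]:
        P=sel(w,c,r,z0,z1)
        if len(P)>4: print(nm,len(P),"mean",np.round(P.mean(0)*1000,1),"zmax",round(np.percentile(P[:,2],95)*1000,1),"rect",rect(P))
E
```

```text
top bench z 3.389027492273211e-05
lampL 261 mean [658.5 274.5  44.1] zmax 46.8 rect (array([659.1, 275.1]), array([30.9, 40.3]), 83.0)
lampR 258 mean [635.4  88.3  44.4] zmax 46.8 rect (array([636.2,  88.7]), array([31.5, 40.4]), 84.3)
tray 537 mean [ 641.1 -166.7   15.4] zmax 18.2 rect (array([ 641.3, -167. ]), array([180.2,  74.9]), 80.9)
plate 726 mean [441.3 -11.7  15.9] zmax 18.0 rect (array([441.3, -11.6]), array([60. , 59.8]), 70.9)
keys 219 mean [373.4 287.2  13.6] zmax 16.3 rect (array([373.9, 287.4]), array([19.4, 56. ]), 57.2)
scopecap 127 mean [ 416.5 -129.3   76. ] zmax 80.0 rect (array([ 416.3, -129.5]), array([22.3, 24.6]), 2.0)
scopebody 120 mean [ 418.2 -124.3   62. ] zmax 69.5 rect (array([ 416.8, -128.6]), array([32.9, 32.9]), 0.0)
wide 244 mean [ 361.3 -285.1   48.6] zmax 51.5 rect (array([ 360.3, -285.4]), array([50.6, 50.3]), 72.8)
wideall 470 mean [ 361.  -283.8   38. ] zmax 51.0 rect (array([ 361.3, -285.1]), array([49.4, 52. ]), 0.2)
narrow 106 mean [416.9 136.7  49.1] zmax 51.5 rect (array([417. , 136.6]), array([30. , 31.2]), 4.0)
narall 172 mean [417.1 135
[... 970 characters left out ...]
   51.9] zmax 69.2 rect (array([ 422.9, -130.1]), array([33.9, 26.2]), 87.3)
wide 272 mean [ 363.1 -286.    48. ] zmax 51.6 rect (array([ 361.3, -285.7]), array([51.3, 51.2]), 34.5)
wideall 726 mean [ 368.3 -286.7   35.6] zmax 51.0 rect (array([ 362. , -285.9]), array([51. , 53.8]), 73.2)
narrow 111 mean [419.9 134.5  47.6] zmax 51.8 rect (array([419.2, 134.6]), array([29.3, 31.2]), 18.2)
narall 281 mean [424.  131.8  35. ] zmax 50.9 rect (array([420.2, 134. ]), array([29.7, 33.5]), 21.0)
jar 191 mean [578.4  -4.1  49.4] zmax 51.8 rect (array([575.7,  -2.2]), array([30.5, 34.5]), 60.5)
tubefix 318 mean [ 645.5 -157.8   51.7] zmax 55.3 rect (array([ 643.9, -157. ]), array([39.2, 39.8]), 33.1)
```

View pics/crop1.png

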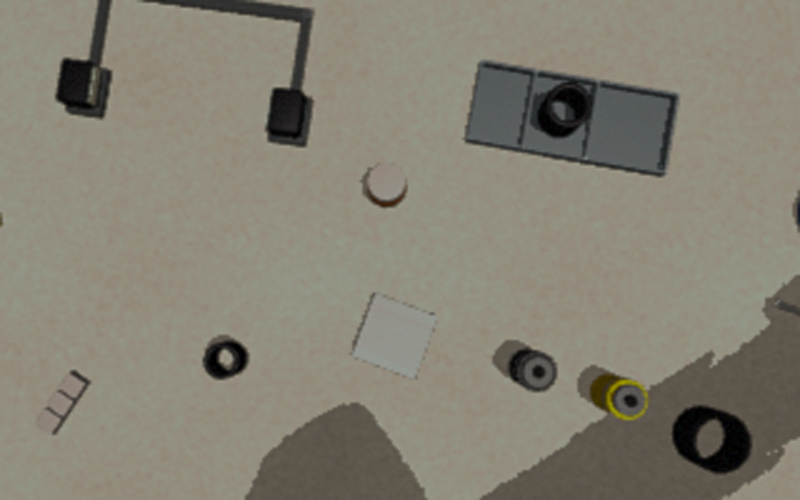

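The crop confirms the set: black scope (533,370), white plate (394,335), keys (62,402), narrow tube (225,357), wide tube (711,440) and jar (386,185). In the tray, the large compartment is right of the fixed tube and the small one is left. Next I write a small planner that converts a world goal to tool shifts, and check the lamp bases.

```bash
cat > plan.py <<'E'
# usage: plan.py x y z yaw ; goal of grasp point in mm, yaw deg -> one row (mm, deg) from the present pose
import sys,numpy as np
from station import arm
from scipy.spatial.transform import Rotation as Ro
def main(a):
    s=arm.get_state();R=Ro.from_euler('xyz',s["ee_rot"])
    print("t",round(s["t"],2),"grasp mm",np.round((s["eef_pos"]+[0,0,-.159])*1000,1),"yaw",np.round(np.degrees(s["ee_rot"]),1),"w",round(s["width"]*1000,1),"F",np.round(s["force"],1))
    yaw=np.degrees(s["ee_rot"][2])
    for k in range(0,len(a),4):
        d=np.array(a[k:k+3])/1000+[0,0,.159]-s["eef_pos"]
        Rn=Ro.from_euler('xyz',[np.pi,0,s["ee_rot"][2]])
        print("goal",a[k:k+4],"shift",np.round(Rn.inv().apply(d),4),"turn",round((yaw-a[k+3]+180)%360-180,1))
main([float(v) for v in sys.argv[1:]])
E
python3 plan.py 441.6 -11.8 100 -109
python3 - <<'E'
from h import *
P={}
for n in("top","scene"):
    f=np.load(f"/tmp/a_{n}.npz");p,w=cloud(n,f["p"],f["d"])
    for k,c in(("L",(.66,.274)),("R",(.637,.088))):
        P.setdefault(k,[]).append(sel(w,c,.034,.012,.06))
th=np.radians(-7.05);A=np.array([[np.cos(th),np.sin(th)],[-np.sin(th),np.cos(th)]])
for k in P:
    for z0,z1 in((.012,.02),(.02,.03),(.03,.04),(.04,.05)):
        Q=np.vstack(P[k]);Q=Q[(Q[:,2]>z0)&(Q[:,2]<z1)];q=(Q[:,:2]*1000-[648.3,181.6])@A.T
        print(k,z0,len(q),np.round(np.percentile(q,[1,99],axis=0),1).tolist())
E
```

```text
t 0.9 grasp mm [ 230.  -634.6  245.7] yaw [-180.     0.  -160.1] w 87.7 F [-0.2 -0.1  0.6]
goal [441.6, -11.8, 100.0, -109.0] shift [-0.4112  0.5134  0.1457] turn -51.1
L 0.012 148 [[-22.9, 77.2], [23.2, 110.6]]
L 0.02 21 [[-13.6, 78.3], [20.5, 105.0]]
L 0.03 143 [[-20.7, 77.4], [21.4, 106.9]]
L 0.04 448 [[-19.6, 78.9], [20.4, 109.1]]
R 0.012 145 [[-22.5, -112.3], [22.6, -80.0]]
R 0.02 18 [[-17.7, -109.4], [20.7, -83.8]]
R 0.03 128 [[-20.7, -111.0], [21.2, -78.3]]
R 0.04 487 [[-20.0, -109.8], [20.7, -78.3]]
```

Call:
{"fn": "play_rows", "kwargs": {
  "targets": [
    [[-0.03,0.045,0,-10],[-0.065,0.09,0.01,-20],[-0.1,0.135,0.02,-30],[-0.14,0.18,0.03,-40],[-0.175,0.225,0.04,-51.1]]
  ],
  "grip": 0,
  "newtons": 25
}}

```text
t: 1.52
eef_pos: [0.3183, -0.3617, 0.3647]
ee_rot: [-3.141, -0.0, -1.902]
force: [1.4, -0.2, 0.7]
width: 0.0876
```

```bash
python3 plan.py 441.6 -11.8 100 -109
```

```text
t 1.52 grasp mm [ 318.3 -361.7  205.7] yaw [-179.9   -0.  -109. ] w 87.6 F [ 1.4 -0.2  0.7]
goal [441.6, -11.8, 100.0, -109.0] shift [-0.371  -0.0027  0.1057] turn 0.0
```

Call:
{"fn": "play_rows", "kwargs": {
  "targets": [
    [[-0.055,0,0.01,0],[-0.11,0,0.02,0],[-0.165,-0.001,0.03,0],[-0.22,-0.001,0.04,0],[-0.275,-0.002,0.05,0]]
  ]
}}

```text
t: 2.15
eef_pos: [0.4111, -0.1028, 0.3149]
ee_rot: [-3.14, 0.001, -1.908]
force: [1.2, -0.2, -0.7]
width: 0.0876
```

Call:
{"fn": "play_rows", "kwargs": {
  "targets": [
    [[-0.05,-0.001,0.02,0],[-0.08,-0.001,0.035,0],[-0.096,-0.001,0.045,0],[-0.096,-0.001,0.055,0],[-0.096,-0.001,0.055,0]]
  ]
}}

```text
t: 2.78
eef_pos: [0.443, -0.015, 0.2591]
ee_rot: [3.14, -0.001, -1.909]
force: [-0.4, -0.5, 0.7]
width: 0.0877
```

```bash
python3 plan.py 441.6 -11.8 21 -109
```

```text
t 2.77 grasp mm [443.  -15.  100.1] yaw [ 1.799e+02 -1.000e-01 -1.094e+02] w 87.7 F [-0.4 -0.5  0.7]
goal [441.6, -11.8, 21.0, -109.0] shift [-0.0026  0.0024  0.0791] turn -0.4
```

Call:
{"fn": "play_rows", "kwargs": {
  "targets": [
    [[-0.0025,0.0025,0.03,-0.4],[-0.0025,0.0025,0.055,-0.4],[-0.0025,0.0025,0.07,-0.4],[-0.0025,0.0025,0.079,-0.4],[-0.0025,0.0025,0.079,-0.4]]
  ]
}}

```text
t: 3.4
eef_pos: [0.4419, -0.0116, 0.1806]
ee_rot: [3.141, -0.0, -1.902]
force: [0.2, 0.4, 0.2]
width: 0.0875
```

Call:
{"fn": "play_rows", "kwargs": {
  "targets": [
    [[0,0,0,0],[0,0,0,0],[0,0,0,0],[0,0,0,0],[0,0,0,0]]
  ],
  "grip": 255,
  "newtons": 30
}}

```text
t: 4.03
eef_pos: [0.4421, -0.011, 0.181]
ee_rot: [-3.141, 0.0, -1.901]
force: [-1.9, 0.7, 5.8]
width: 0.0597
```

```bash
python3 plan.py 441.6 -11.8 120 -109
```

```text
t 4.03 grasp mm [442.1 -11.   22. ] yaw [-180.     0.  -108.9] w 59.7 F [-1.9  0.7  5.8]
goal [441.6, -11.8, 120.0, -109.0] shift [ 0.0009  0.0002 -0.098 ] turn 0.1
```

Call:
{"fn": "play_rows", "kwargs": {
  "targets": [
    [[0,0,-0.01,0],[0,0,-0.03,0],[0,0,-0.055,0],[0,0,-0.08,0],[0,0,-0.08,0]]
  ]
}}

```text
t: 4.65
eef_pos: [0.4425, -0.0109, 0.2627]
ee_rot: [-3.138, 0.003, -1.901]
force: [0.6, 0.5, -2.2]
width: 0.0601
```

```bash
python3 plan.py 648.3 181.6 100 -97
```

```text
t 4.65 grasp mm [442.5 -10.9 103.7] yaw [-179.8    0.2 -108.9] w 60.1 F [ 0.6  0.5 -2.2]
goal [648.3, 181.6, 100.0, -97.0] shift [-0.2489 -0.1323  0.0037] turn -11.9
```

Call:
{"fn": "play_rows", "kwargs": {
  "targets": [
    [[-0.035,-0.018,0,-2.4],[-0.08,-0.042,0,-4.8],[-0.125,-0.066,0,-7.2],[-0.17,-0.09,0,-9.6],[-0.215,-0.114,0,-11.9]]
  ]
}}

```text
t: 5.28
eef_pos: [0.6203, 0.1563, 0.2594]
ee_rot: [3.14, -0.001, -1.692]
force: [0.1, 0.8, -0.6]
width: 0.0595
```

Call:
{"fn": "play_rows", "kwargs": {
  "targets": [
    [[-0.028,-0.02,0,0],[-0.032,-0.026,0,0],[-0.032,-0.026,0,0]]
  ]
}}

```text
t: 5.65
eef_pos: [0.6489, 0.1836, 0.2592]
ee_rot: [3.14, -0.001, -1.694]
force: [-0.4, -0.1, -1.3]
width: 0.0591
```

```bash
python3 plan.py 648.3 181.6 23 -97
```

```text
t 5.65 grasp mm [648.9 183.6 100.2] yaw [ 1.799e+02 -1.000e-01 -9.700e+01] w 59.1 F [-0.4 -0.1 -1.3]
goal [648.3, 181.6, 23.0, -97.0] shift [0.0021 0.0003 0.0772] turn -0.0
```

Call:
{"fn": "play_rows", "kwargs": {
  "targets": [
    [[0.002,0,0.03,0],[0.002,0,0.055,0],[0.002,0,0.068,0],[0.002,0,0.074,0],[0.002,0,0.0775,0]]
  ]
}}

```text
t: 6.28
eef_pos: [0.6492, 0.1818, 0.1836]
ee_rot: [-3.141, 0.0, -1.694]
force: [-0.2, 0.3, -0.7]
width: 0.0597
```

```bash
python3 plan.py 648.3 181.6 22 -97
```

```text
t 6.28 grasp mm [649.2 181.8  24.6] yaw [-180.    0.  -97.] w 59.7 F [-0.2  0.3 -0.7]
goal [648.3, 181.6, 22.0, -97.0] shift [0.0003 0.0009 0.0026] turn -0.0
```

Call:
{"fn": "play_rows", "kwargs": {
  "targets": [
    [[0,0.001,0.001,0],[0,0.001,0.0015,0],[0,0.001,0.0015,0]]
  ]
}}

```text
t: 6.65
eef_pos: [0.6481, 0.1821, 0.1821]
ee_rot: [-3.141, 0.0, -1.693]
force: [0.8, 0.1, -1.5]
width: 0.0596
```

Call:
{"fn": "play_rows", "kwargs": {
  "targets": [
    [[0,0,0,0],[0,0,0,0],[0,0,0,0],[0,0,0,0]]
  ],
  "grip": 0
}}

```text
t: 7.15
eef_pos: [0.6481, 0.182, 0.1817]
ee_rot: [-3.141, 0.0, -1.694]
force: [-0.8, 0.2, 0.3]
width: 0.0869
```

Call:
{"fn": "play_rows", "kwargs": {
  "targets": [
    [[0,0,-0.02,0],[0,0,-0.06,0],[0,0,-0.11,0],[0,0,-0.15,0],[0,0,-0.15,0]]
  ]
}}

```text
t: 7.78
eef_pos: [0.6489, 0.1823, 0.3361]
ee_rot: [-3.135, 0.004, -1.693]
force: [-0.0, 0.3, -0.7]
width: 0.0876
```

```bash
python3 plan.py 374.3 287.2 100 -122 374.3 287.2 100 -32 374.3 287.2 100 148
```

```text
t 7.78 grasp mm [648.9 182.3 177.1] yaw [-179.6    0.2  -97. ] w 87.6 F [-0.   0.3 -0.7]
goal [374.3, 287.2, 100.0, -122.0] shift [-0.0706  0.2854  0.0771] turn 25.0
goal [374.3, 287.2, 100.0, -32.0] shift [-0.0706  0.2854  0.0771] turn -65.0
goal [374.3, 287.2, 100.0, 148.0] shift [-0.0706  0.2854  0.0771] turn 115.0
```

Call:
{"fn": "play_rows", "kwargs": {
  "targets": [
    [[-0.01,0.04,0.0,-10],[-0.023,0.09,0.0,-20],[-0.036,0.145,0.01,-30],[-0.05,0.2,0.02,-40],[-0.061,0.245,0.03,-50]]
  ]
}}

```text
t: 8.4
eef_pos: [0.4104, 0.2726, 0.3009]
ee_rot: [3.141, 0.0, -0.815]
force: [-0.2, 0.8, -0.6]
width: 0.0874
```

```bash
python3 plan.py 374.3 287.2 80 -32.5; python3 - <<'E'
from h import *
p,w=cloud("top")
for nm,c,r,z0,z1 in[("plate",(.648,.182),.055,.011,.03),("keys",(.376,.285),.05,.008,.03)]:
    P=sel(w,c,r,z0,z1);print(nm,len(P),rect(P) if len(P)>4 else "")
E
```

```text
t 8.4 grasp mm [410.4 272.6 141.9] yaw [180.    0.  -46.7] w 87.4 F [-0.2  0.8 -0.6]
goal [374.3, 287.2, 80.0, -32.5] shift [-0.0354  0.0162  0.0619] turn -14.2
plate 694 (array([647.3, 181.3]), array([60.3, 60.3]), 82.7)
keys 73 (array([387.4, 279.1]), array([19.3, 23.8]), 57.4)
```

Call:
{"fn": "play_rows", "kwargs": {
  "targets": [
    [[-0.018,0.008,0.01,-7],[-0.0355,0.016,0.03,-14.2],[-0.0355,0.016,0.06,-14.2],[-0.0355,0.016,0.06,-14.2]]
  ]
}}

```text
t: 8.95
eef_pos: [0.3757, 0.2867, 0.2398]
ee_rot: [3.137, -0.0, -0.573]
force: [-0.1, -0.1, -0.5]
width: 0.0875
```

```bash
python3 plan.py 374.3 287.2 21 -32.5
```

```text
t 8.95 grasp mm [375.7 286.7  80.8] yaw [179.7  -0.  -32.8] w 87.5 F [-0.1 -0.1 -0.5]
goal [374.3, 287.2, 21.0, -32.5] shift [-0.0014  0.0003  0.0598] turn -0.3
```

Call:
{"fn": "play_rows", "kwargs": {
  "targets": [
    [[-0.0015,0,0.025,0],[-0.0015,0,0.045,0],[-0.0015,0,0.056,0],[-0.0015,0,0.06,0],[-0.0015,0,0.06,0]]
  ]
}}

```text
t: 9.57
eef_pos: [0.3754, 0.2885, 0.182]
ee_rot: [-3.141, -0.0, -0.573]
force: [-0.9, 0.2, 0.3]
width: 0.0877
```

Call:
{"fn": "play_rows", "kwargs": {
  "targets": [
    [[0,0,0,0],[0,0,0,0],[0,0,0,0],[0,0,0,0],[0,0,0,0]]
  ],
  "grip": 255,
  "newtons": 15
}}

```text
t: 10.2
eef_pos: [0.3752, 0.2884, 0.1817]
ee_rot: [-3.142, 0.0, -0.573]
force: [1.0, -0.4, -0.6]
width: 0.0435
```

```bash
python3 plan.py 374.3 287.2 21 -32.5
```

```text
t 10.2 grasp mm [375.2 288.4  22.7] yaw [-180.     0.   -32.8] w 43.5 F [ 1.  -0.4 -0.6]
goal [374.3, 287.2, 21.0, -32.5] shift [-0.0001  0.0015  0.0017] turn -0.3
```

Still closing; wait a bit more.

Call:
{"fn": "play_rows", "kwargs": {
  "targets": [
    [[0,0,0,0],[0,0,0,0],[0,0,0,0],[0,0,0,0],[0,0,0,0]]
  ]
}}

```text
t: 10.82
eef_pos: [0.3752, 0.2884, 0.1816]
ee_rot: [3.142, 0.0, -0.573]
force: [0.5, 0.3, 0.1]
width: 0.0191
```

Call:
{"fn": "play_rows", "kwargs": {
  "targets": [
    [[0,0,-0.01,0],[0,0,-0.03,0],[0,0,-0.055,0],[0,0,-0.09,0],[0,0,-0.09,0]]
  ]
}}

```text
t: 11.45
eef_pos: [0.3757, 0.2892, 0.2748]
ee_rot: [-3.136, -0.0, -0.572]
force: [0.7, -0.8, -0.1]
width: 0.0187
```

```bash
python3 plan.py 647.6 181.4 100 -7
```

```text
t 11.45 grasp mm [375.7 289.2 115.8] yaw [-179.7   -0.   -32.8] w 18.7 F [ 0.7 -0.8 -0.1]
goal [647.6, 181.4, 100.0, -7.0] shift [ 0.2869 -0.0567  0.0158] turn -25.8
```

Call:
{"fn": "play_rows", "kwargs": {
  "targets": [
    [[0.04,-0.008,0,-5],[0.09,-0.018,0,-10],[0.145,-0.029,0,-15],[0.2,-0.04,0,-20],[0.25,-0.05,0,-25.8]]
  ]
}}

```text
t: 12.08
eef_pos: [0.6139, 0.1938, 0.2712]
ee_rot: [3.141, 0.001, -0.12]
force: [0.2, 1.5, 0.4]
width: 0.019
```

Call:
{"fn": "play_rows", "kwargs": {
  "targets": [
    [[0.03,0.008,0.005,0],[0.035,0.009,0.01,0],[0.035,0.009,0.015,0],[0.035,0.009,0.015,0]]
  ]
}}

```text
t: 12.58
eef_pos: [0.6449, 0.1821, 0.2561]
ee_rot: [3.141, 0.001, -0.122]
force: [-0.2, -0.3, 0.1]
width: 0.0188
```

```bash
python3 plan.py 647.6 181.4 39 -7
```

```text
t 12.57 grasp mm [644.9 182.1  97.1] yaw [ 1.8e+02  1.0e-01 -7.0e+00] w 18.8 F [-0.2 -0.3  0.1]
goal [647.6, 181.4, 39.0, -7.0] shift [0.0027 0.0003 0.0581] turn 0.0
```

Call:
{"fn": "play_rows", "kwargs": {
  "targets": [
    [[0.0025,0,0.02,0],[0.0025,0,0.04,0],[0.0025,0,0.05,0],[0.0025,0,0.055,0],[0.0025,0,0.055,0]]
  ]
}}

```text
t: 13.2
eef_pos: [0.6485, 0.1815, 0.2016]
ee_rot: [3.141, 0.0, -0.122]
force: [-0.0, 0.4, 0.5]
width: 0.0185
```

```bash
python3 plan.py 647.6 181.4 39 -7
```

```text
t 13.2 grasp mm [648.5 181.5  42.6] yaw [180.   0.  -7.] w 18.5 F [-0.   0.4  0.5]
goal [647.6, 181.4, 39.0, -7.0] shift [-0.0008  0.0002  0.0036] turn -0.0
```

Call:
{"fn": "play_rows", "kwargs": {
  "targets": [
    [[-0.0005,0,0.002,0],[-0.0005,0,0.0035,0],[-0.0005,0,0.0035,0]]
  ]
}}

```text
t: 13.58
eef_pos: [0.648, 0.1814, 0.1983]
ee_rot: [-3.141, -0.0, -0.123]
force: [-0.3, -0.2, -1.0]
width: 0.0192
```

Call:
{"fn": "play_rows", "kwargs": {
  "targets": [
    [[0,0,0,0],[0,0,0,0],[0,0,0,0],[0,0,0,0],[0,0,0,0]]
  ],
  "grip": 150
}}

```text
t: 14.2
eef_pos: [0.648, 0.1814, 0.1982]
ee_rot: [-3.142, 0.0, -0.123]
force: [-0.4, 0.6, -0.4]
width: 0.0364
```

Call:
{"fn": "play_rows", "kwargs": {
  "targets": [
    [[0,0,-0.015,0],[0,0,-0.05,0],[0,0,-0.1,0],[0,0,-0.15,0],[0,0,-0.15,0]]
  ]
}}

```text
t: 14.82
eef_pos: [0.6491, 0.1817, 0.3549]
ee_rot: [-3.136, -0.009, -0.122]
force: [-0.8, 0.0, -0.5]
width: 0.0361
```

```bash
python3 plan.py 416.7 -129.5 120 -90  416.7 -129.5 120 -115
```

```text
t 14.82 grasp mm [649.1 181.7 195.9] yaw [-179.7   -0.5   -7. ] w 36.1 F [-0.8  0.  -0.5]
goal [416.7, -129.5, 120.0, -90.0] shift [-0.1927  0.3372  0.0759] turn 83.0
goal [416.7, -129.5, 120.0, -115.0] shift [-0.1927  0.3372  0.0759] turn 108.0
```

Call:
{"fn": "play_rows", "kwargs": {
  "targets": [
    [[-0.018,0.032,0,10.4],[-0.045,0.079,0,20.8],[-0.072,0.126,0,31.2],[-0.099,0.173,0,41.5],[-0.126,0.22,0,52]]
  ],
  "grip": 0
}}

```text
t: 15.45
eef_pos: [0.4946, -0.0228, 0.3486]
ee_rot: [-3.141, -0.0, -1.036]
force: [0.1, -0.7, -0.5]
width: 0.0803
```

```bash
python3 plan.py 416.7 -129.5 125 -90; python3 - <<'E'
from h import *
p,w=cloud("top")
P=sel(w,(.648,.182),.055,.011,.021);print("plate",len(P),rect(P))
P=sel(w,(.648,.182),.055,.024,.038);print("keys",len(P),rect(P),np.percentile(P[:,2],[10,90]))
E
```

```text
t 15.45 grasp mm [494.6 -22.8 189.6] yaw [-180.    -0.   -59.4] w 80.3 F [ 0.1 -0.7 -0.5]
goal [416.7, -129.5, 125.0, -90.0] shift [0.0521 0.1214 0.0646] turn 30.6
plate 325 (array([649. , 181.5]), array([61.1, 57.2]), 83.4)
keys 171 (array([649.2, 181.3]), array([19.2, 49.1]), 83.1) [0.02709768 0.03166463]
```

Call:
{"fn": "play_rows", "kwargs": {
  "targets": [
    [[0.018,0.043,0,10.5],[0.036,0.085,0.0,20.5],[0.052,0.121,0.02,30.6],[0.052,0.121,0.05,30.6],[0.052,0.121,0.06,30.6]]
  ]
}}

```text
t: 16.12
eef_pos: [0.4182, -0.1287, 0.2874]
ee_rot: [3.14, -0.0, -1.565]
force: [0.1, 0.1, 0.9]
width: 0.0875
```

```bash
python3 plan.py 416.7 -129.5 45 -90
```

```text
t 16.12 grasp mm [ 418.2 -128.7  128.4] yaw [179.9  -0.  -89.7] w 87.5 F [0.1 0.1 0.9]
goal [416.7, -129.5, 45.0, -90.0] shift [0.0008 0.0015 0.0834] turn 0.3
```

Call:
{"fn": "play_rows", "kwargs": {
  "targets": [
    [[0.0005,0.0015,0.03,0.3],[0.0005,0.0015,0.06,0.3],[0.0005,0.0015,0.075,0.3],[0.0005,0.0015,0.083,0.3],[0.0005,0.0015,0.083,0.3]]
  ]
}}

```text
t: 16.75
eef_pos: [0.4179, -0.1286, 0.2052]
ee_rot: [3.141, -0.0, -1.569]
force: [-0.5, -0.1, 0.1]
width: 0.0881
```

Call:
{"fn": "play_rows", "kwargs": {
  "targets": [
    [[0,0,0,0],[0,0,0,0],[0,0,0,0],[0,0,0,0],[0,0,0,0]]
  ],
  "grip": 255,
  "newtons": 25
}}

```text
t: 17.38
eef_pos: [0.4175, -0.1289, 0.2052]
ee_rot: [-3.141, 0.0, -1.57]
force: [0.2, 0.5, -0.5]
width: 0.0432
```

Call:
{"fn": "play_rows", "kwargs": {
  "targets": [
    [[0,0,0,0],[0,0,0,0],[0,0,0,0],[0,0,0,0]]
  ]
}}

```text
t: 17.88
eef_pos: [0.4174, -0.1289, 0.2051]
ee_rot: [3.141, -0.0, -1.57]
force: [-1.5, 0.3, 0.9]
width: 0.0337
```

```bash
python3 plan.py 416.7 -129.5 150 -90
```

```text
t 17.88 grasp mm [ 417.4 -128.9   46.1] yaw [180.   -0.  -89.9] w 33.7 F [-1.5  0.3  0.9]
goal [416.7, -129.5, 150.0, -90.0] shift [ 0.0006  0.0007 -0.1039] turn 0.1
```

Call:
{"fn": "play_rows", "kwargs": {
  "targets": [
    [[0,0,-0.015,0],[0,0,-0.05,0],[0,0,-0.1,0],[-0.03,-0.015,-0.12,-8],[-0.06,-0.03,-0.12,-16]]
  ]
}}

```text
t: 18.5
eef_pos: [0.4481, -0.0682, 0.3272]
ee_rot: [-3.137, -0.0, -1.287]
force: [0.6, -0.1, -1.6]
width: 0.0336
```

```bash
python3 plan.py 566.9 191.7 150 -7
```

```text
t 18.5 grasp mm [448.1 -68.2 168.2] yaw [-179.7   -0.   -73.7] w 33.6 F [ 0.6 -0.1 -1.6]
goal [566.9, 191.7, 150.0, -7.0] shift [-0.2162 -0.1869  0.0182] turn -66.7
```

Call:
{"fn": "play_rows", "kwargs": {
  "targets": [
    [[-0.03,-0.026,0,-10],[-0.063,-0.054,0,-20],[-0.096,-0.082,0,-30],[-0.129,-0.11,0,-40],[-0.162,-0.14,0,-50]]
  ]
}}

```text
t: 19.12
eef_pos: [0.5374, 0.127, 0.3249]
ee_rot: [3.141, 0.0, -0.412]
force: [-0.4, -0.5, -0.8]
width: 0.0335
```

```bash
python3 plan.py 566.9 191.7 110 -7
```

```text
t 19.12 grasp mm [537.4 127.  165.9] yaw [180.    0.  -23.6] w 33.5 F [-0.4 -0.5 -0.8]
goal [566.9, 191.7, 110.0, -7.0] shift [ 0.0011 -0.0711  0.0559] turn -16.6
```

Call:
{"fn": "play_rows", "kwargs": {
  "targets": [
    [[0,-0.04,0,-8],[0.001,-0.065,0.01,-16.6],[0.001,-0.071,0.03,-16.6],[0.001,-0.071,0.056,-16.6],[0.001,-0.071,0.056,-16.6]]
  ]
}}

```text
t: 19.75
eef_pos: [0.566, 0.1897, 0.2668]
ee_rot: [3.138, 0.004, -0.128]
force: [-0.5, -0.8, -1.9]
width: 0.0333
```

```bash
python3 plan.py 566.9 191.7 47 -7
```

```text
t 19.75 grasp mm [566.  189.7 107.8] yaw [179.8   0.2  -7.3] w 33.3 F [-0.5 -0.8 -1.9]
goal [566.9, 191.7, 47.0, -7.0] shift [ 0.0006 -0.0021  0.0608] turn -0.3
```

Call:
{"fn": "play_rows", "kwargs": {
  "targets": [
    [[0.0005,-0.002,0.02,-0.3],[0.0005,-0.002,0.04,-0.3],[0.0005,-0.002,0.052,-0.3],[0.0005,-0.002,0.057,-0.3],[0.0005,-0.002,0.057,-0.3]]
  ]
}}

```text
t: 20.38
eef_pos: [0.5678, 0.192, 0.2125]
ee_rot: [-3.142, -0.0, -0.123]
force: [0.1, -0.0, -1.9]
width: 0.0339
```

```bash
python3 plan.py 566.9 191.7 46 -7
```

```text
t 20.38 grasp mm [567.8 192.   53.5] yaw [-180.   -0.   -7.] w 33.9 F [ 0.1 -0.  -1.9]
goal [566.9, 191.7, 46.0, -7.0] shift [-0.0008  0.0004  0.0075] turn -0.0
```

Call:
{"fn": "play_rows", "kwargs": {
  "targets": [
    [[-0.0005,0,0.004,0],[-0.0005,0,0.0065,0],[-0.0005,0,0.0073,0],[-0.0005,0,0.0073,0]]
  ]
}}

```text
t: 20.88
eef_pos: [0.5671, 0.192, 0.2052]
ee_rot: [-3.142, -0.0, -0.123]
force: [-1.4, -0.5, 2.5]
width: 0.0337
```

Call:
{"fn": "play_rows", "kwargs": {
  "targets": [
    [[0,0,0,0],[0,0,0,0],[0,0,0,0],[0,0,0,0],[0,0,0,0]]
  ],
  "grip": 0
}}

```text
t: 21.5
eef_pos: [0.5671, 0.1921, 0.2048]
ee_rot: [3.142, -0.0, -0.123]
force: [0.4, 1.3, 0.7]
width: 0.0781
```

Call:
{"fn": "play_rows", "kwargs": {
  "targets": [
    [[0,0,-0.02,0],[0,0,-0.06,0],[0,0,-0.1,0],[0,0,-0.14,0],[0,0,-0.14,0]]
  ]
}}

```text
t: 22.12
eef_pos: [0.5679, 0.1925, 0.3487]
ee_rot: [-3.137, -0.005, -0.122]
force: [0.6, 0.2, -0.4]
width: 0.0877
```

```bash
python3 plan.py 361 -285.4 120 -97
```

```text
t 22.12 grasp mm [567.9 192.5 189.7] yaw [-179.8   -0.3   -7. ] w 87.7 F [ 0.6  0.2 -0.4]
goal [361.0, -285.4, 120.0, -97.0] shift [-0.1471  0.4995  0.0697] turn 90.0
```

Call:
{"fn": "play_rows", "kwargs": {
  "targets": [
    [[-0.012,0.04,0,10],[-0.027,0.09,0,20.5],[-0.042,0.145,0,31],[-0.059,0.2,0,41.5],[-0.074,0.255,0,52]]
  ]
}}

```text
t: 22.75
eef_pos: [0.4611, -0.0534, 0.3444]
ee_rot: [3.141, 0.0, -1.036]
force: [1.2, -0.0, 0.9]
width: 0.0877
```

```bash
python3 plan.py 361 -285.4 130 -99.5
```

```text
t 22.75 grasp mm [461.1 -53.4 185.4] yaw [180.    0.  -59.3] w 87.7 F [ 1.2 -0.   0.9]
goal [361.0, -285.4, 130.0, -99.5] shift [0.1485 0.2044 0.0554] turn 40.2
```

Call:
{"fn": "play_rows", "kwargs": {
  "targets": [
    [[0.035,0.048,0,9],[0.07,0.096,0.0,18.5],[0.105,0.144,0.0,29],[0.14,0.19,0.02,39],[0.1485,0.2045,0.04,40.2]]
  ]
}}

```text
t: 23.38
eef_pos: [0.3618, -0.2867, 0.3039]
ee_rot: [3.141, 0.0, -1.738]
force: [-0.8, 0.9, -0.2]
width: 0.0879
```

```bash
python3 plan.py 361 -285.4 80 -99.5 361 -285.4 38 -99.5;  python3 - <<'E'
from h import *
p,w=cloud("top");cv2.imwrite("pics/b.png",cv2.resize(p[70:230,60:380,::-1],None,fx=2.5,fy=2.5,interpolation=cv2.INTER_CUBIC))
for nm,c,r,z0,z1 in[("plate",(.648,.182),.055,.011,.021),("keys",(.648,.182),.055,.024,.038),("scopecap",(.567,.192),.03,.07,.09),("scopeb",(.567,.192),.03,.03,.068),("lampL",(.66,.274),.05,.038,.06),("lampR",(.637,.088),.05,.038,.06),("jar",(.575,-.002),.03,.042,.06)]:
    P=sel(w,c,r,z0,z1);print(nm,len(P),rect(P) if len(P)>4 else "")
E
```

```text
t 23.38 grasp mm [ 361.8 -286.7  144.9] yaw [180.    0.  -99.6] w 87.9 F [-0.8  0.9 -0.2]
goal [361.0, -285.4, 80.0, -99.5] shift [-0.0012  0.001   0.0649] turn -0.1
goal [361.0, -285.4, 38.0, -99.5] shift [-0.0012  0.001   0.1069] turn -0.1
plate 470 (array([647.6, 181.6]), array([60.9, 60.3]), 83.1)
keys 206 (array([646. , 181.6]), array([19.4, 54.8]), 82.6)
scopecap 122 (array([567.2, 191.1]), array([24.7, 24.2]), 53.9)
scopeb 104 (array([566.9, 190.7]), array([33.2, 31.9]), 16.6)
lampL 256 (array([659.3, 275.2]), array([31.2, 39.6]), 81.6)
lampR 261 (array([636.2,  88.8]), array([31.9, 40.3]), 84.3)
jar 187 (array([574.1,  -1.1]), array([31.8, 30.2]), 1.2)
```

View pics/b.png

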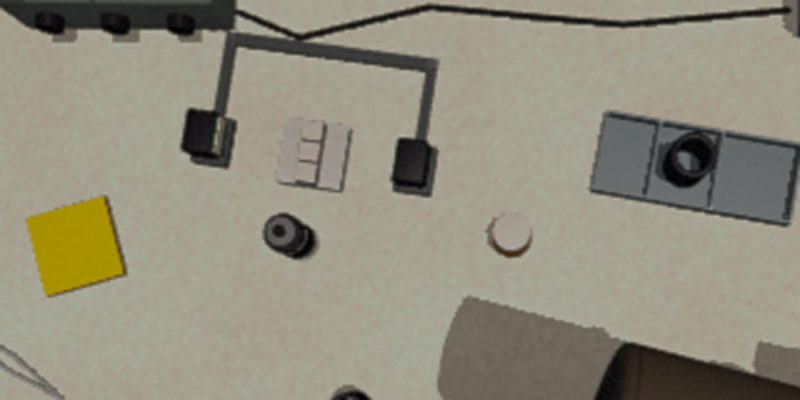

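The crop shows the plate with the keys on its middle at (312,155), the scope upright in front at (287,234), and the jar undisturbed at (511,233). Next is the wide tube.

Call:
{"fn": "play_rows", "kwargs": {
  "targets": [
    [[-0.001,0.001,0.04,0],[-0.001,0.001,0.075,0],[-0.001,0.001,0.097,0],[-0.001,0.001,0.106,0],[-0.001,0.001,0.106,0]]
  ]
}}

```text
t: 24.05
eef_pos: [0.3628, -0.2832, 0.1987]
ee_rot: [3.14, 0.0, -1.731]
force: [0.1, -0.8, -0.4]
width: 0.0877
```

Call:
{"fn": "play_rows", "kwargs": {
  "targets": [
    [[0,0,0,0],[0,0,0,0],[0,0,0,0],[0,0,0,0],[0,0,0,0]]
  ],
  "grip": 255,
  "newtons": 20
}}

```text
t: 24.68
eef_pos: [0.3626, -0.2834, 0.1991]
ee_rot: [3.142, -0.0, -1.732]
force: [-0.7, 1.0, 3.2]
width: 0.0507
```

Call:
{"fn": "play_rows", "kwargs": {
  "targets": [
    [[0,0,0,0],[0,0,0,0]]
  ]
}}

```text
t: 24.92
eef_pos: [0.3626, -0.2834, 0.199]
ee_rot: [3.141, -0.0, -1.732]
force: [-2.1, 0.8, 4.9]
width: 0.0503
```

```bash
python3 plan.py 361 -285.4 120 -99.5
```

```text
t 24.93 grasp mm [ 362.6 -283.4   40. ] yaw [180.   -0.  -99.2] w 50.3 F [-2.1  0.8  4.9]
goal [361.0, -285.4, 120.0, -99.5] shift [ 0.0022  0.0012 -0.08  ] turn 0.3
```

Call:
{"fn": "play_rows", "kwargs": {
  "targets": [
    [[0,0,-0.015,0],[0,0,-0.045,0],[0,0,-0.09,0],[0,0,-0.1,0],[0,0,-0.1,0]]
  ]
}}

```text
t: 25.55
eef_pos: [0.3626, -0.2833, 0.2991]
ee_rot: [-3.14, 0.0, -1.732]
force: [-1.0, -0.1, -1.4]
width: 0.051
```

```bash
python3 plan.py 632.8 -218 120 -99.5; python3 - <<'E'
from h import *
P=[]
for n in("top","scene"):
    p,w=cloud(n);q=sel(w,(.641,-.167),.115,.011,.02);print(n,len(q),rect(q));P.append(q)
    with np.errstate(all='ignore'):
        m=w[...,2]>.06;q=w[m&(np.hypot(w[...,0]-.363,w[...,1]+.283)<.045)&(w[...,2]<.145)]
    print("tube",len(q),q.min(0),q.max(0)) if len(q) else 0
E
```

```text
t 25.55 grasp mm [ 362.6 -283.3  140.1] yaw [-179.9    0.   -99.2] w 51.0 F [-1.  -0.1 -1.4]
goal [632.8, -218.0, 120.0, -99.5] shift [-0.1079 -0.2561  0.0201] turn 0.3
top 534 (array([ 641.2, -166.9]), array([180.2,  75.2]), 80.7)
scene 1023 (array([ 641.7, -167.3]), array([180.4,  78.3]), 81.2)
tube 541 [ 0.3485763  -0.31155904  0.09924149] [ 0.40782846 -0.26029346  0.1448959 ]
```

Call:
{"fn": "play_rows", "kwargs": {
  "targets": [
    [[-0.015,-0.036,0,0],[-0.035,-0.082,0,0],[-0.056,-0.133,0,0],[-0.077,-0.184,0,0],[-0.095,-0.225,0,0]]
  ]
}}

```text
t: 26.28
eef_pos: [0.6017, -0.225, 0.2963]
ee_rot: [3.138, -0.0, -1.732]
force: [0.1, -0.3, -1.8]
width: 0.0505
```

```bash
python3 plan.py 633.3 -217.2 100 -99
```

```text
t 26.27 grasp mm [ 601.7 -225.   137.3] yaw [179.8  -0.  -99.2] w 50.5 F [ 0.1 -0.3 -1.8]
goal [633.3, -217.2, 100.0, -99.0] shift [-0.0128 -0.03    0.0373] turn -0.2
```

Call:
{"fn": "play_rows", "kwargs": {
  "targets": [
    [[-0.01,-0.025,0,0],[-0.0128,-0.03,0.01,0],[-0.0128,-0.03,0.025,0],[-0.0128,-0.03,0.037,0],[-0.0128,-0.03,0.037,0]]
  ]
}}

```text
t: 26.9
eef_pos: [0.6305, -0.2182, 0.2602]
ee_rot: [3.139, -0.0, -1.733]
force: [0.2, -0.6, -0.9]
width: 0.0507
```

```bash
python3 plan.py 633.3 -217.2 44.5 -99
```

```text
t 26.9 grasp mm [ 630.5 -218.2  101.2] yaw [179.8  -0.  -99.3] w 50.7 F [ 0.2 -0.6 -0.9]
goal [633.3, -217.2, 44.5, -99.0] shift [-0.0014 -0.0026  0.0567] turn -0.3
```

Call:
{"fn": "play_rows", "kwargs": {
  "targets": [
    [[-0.0014,-0.0026,0.015,0],[-0.0014,-0.0026,0.03,0],[-0.0014,-0.0026,0.042,0],[-0.0014,-0.0026,0.049,0],[-0.0014,-0.0026,0.049,0]]
  ]
}}

```text
t: 27.52
eef_pos: [0.6343, -0.2169, 0.2121]
ee_rot: [3.14, -0.0, -1.732]
force: [0.3, 0.1, -0.8]
width: 0.0506
```

```bash
python3 plan.py 633.3 -217.2 44.2 -99
```

```text
t 27.52 grasp mm [ 634.3 -216.9   53.1] yaw [179.9  -0.  -99.2] w 50.6 F [ 0.3  0.1 -0.8]
goal [633.3, -217.2, 44.2, -99.0] shift [0.0005 0.0009 0.0089] turn -0.2
```

Call:
{"fn": "play_rows", "kwargs": {
  "targets": [
    [[0.0005,0.0008,0.004,0],[0.0005,0.0008,0.007,0],[0.0005,0.0008,0.0085,0],[0.0005,0.0008,0.0085,0]]
  ]
}}

```text
t: 28.02
eef_pos: [0.6336, -0.2173, 0.2044]
ee_rot: [3.142, 0.0, -1.732]
force: [0.4, 0.2, -0.9]
width: 0.0503
```

Call:
{"fn": "play_rows", "kwargs": {
  "targets": [
    [[0,0,0,0],[0,0,0,0],[0,0,0,0],[0,0,0,0],[0,0,0,0]]
  ],
  "grip": 0
}}

```text
t: 28.65
eef_pos: [0.6336, -0.2173, 0.2044]
ee_rot: [-3.142, 0.0, -1.732]
force: [-1.0, 0.3, 0.9]
width: 0.0869
```

Call:
{"fn": "play_rows", "kwargs": {
  "targets": [
    [[0,0,-0.02,0],[0,0,-0.06,0],[0,0,-0.1,0],[0,0,-0.14,0],[0,0,-0.14,0]]
  ]
}}

```text
t: 29.28
eef_pos: [0.6345, -0.2175, 0.3487]
ee_rot: [-3.135, -0.0, -1.731]
force: [0.0, 0.5, -0.7]
width: 0.0878
```

```bash
python3 plan.py 417.6 135.9 120 -99
```

```text
t 29.27 grasp mm [ 634.5 -217.5  189.7] yaw [-179.6   -0.   -99.2] w 87.8 F [ 0.   0.5 -0.7]
goal [417.6, 135.9, 120.0, -99.0] shift [-0.3142  0.2706  0.0697] turn -0.2
```

Call:
{"fn": "play_rows", "kwargs": {
  "targets": [
    [[-0.03,0.026,0,0],[-0.068,0.058,0,0],[-0.112,0.097,0,0],[-0.156,0.135,0,0],[-0.2,0.172,0,0]]
  ]
}}

```text
t: 29.9
eef_pos: [0.4946, 0.0089, 0.3438]
ee_rot: [3.141, -0.0, -1.732]
force: [0.3, 2.1, -0.1]
width: 0.0876
```

Call:
{"fn": "play_rows", "kwargs": {
  "targets": [
    [[-0.045,0.039,0,0],[-0.085,0.074,0.01,0],[-0.11,0.094,0.03,0],[-0.114,0.099,0.06,0],[-0.114,0.099,0.06,0]]
  ]
}}

```text
t: 30.52
eef_pos: [0.4153, 0.1359, 0.2826]
ee_rot: [3.138, -0.003, -1.731]
force: [-0.3, 0.9, 1.0]
width: 0.0879
```

```bash
python3 plan.py 417.6 135.9 38 -99;  python3 - <<'E'
from h import *
for n in("top","scene"):
  p,w=cloud(n)
  for nm,c,r,z0,z1 in[("wide",(.633,-.2195),.035,.046,.065),("jar",(.575,-.002),.03,.042,.06)]:
    P=sel(w,c,r,z0,z1);print(n,nm,len(P),rect(P) if len(P)>4 else "", np.percentile(P[:,2],50) if len(P) else 0)
E
```

```text
t 30.52 grasp mm [415.3 135.9 123.6] yaw [179.8  -0.2 -99.2] w 87.9 F [-0.3  0.9  1. ]
goal [417.6, 135.9, 38.0, -99.0] shift [-0.0004 -0.0023  0.0856] turn -0.2
top wide 223 (array([ 633.3, -219.1]), array([49.6, 50.6]), 45.6) 0.053040017235608916
top jar 190 (array([574.2,  -1. ]), array([32.1, 30.3]), 1.2) 0.049669642449071016
scene wide 427 (array([ 634.1, -220.1]), array([51.8, 51. ]), 23.0) 0.05304503024727736
scene jar 195 (array([575.8,  -2.3]), array([30.5, 33.5]), 60.1) 0.049972542859900215
```

Wide tube is standing centred in its compartment (top at 53 mm). Narrow tube now.

Call:
{"fn": "play_rows", "kwargs": {
  "targets": [
    [[0,-0.002,0.03,0],[0,-0.002,0.06,0],[0,-0.002,0.077,0],[0,-0.002,0.085,0],[0,-0.002,0.085,0]]
  ]
}}

```text
t: 31.25
eef_pos: [0.4189, 0.1357, 0.1997]
ee_rot: [-3.141, 0.0, -1.732]
force: [-0.2, -0.2, 0.8]
width: 0.0879
```

Call:
{"fn": "play_rows", "kwargs": {
  "targets": [
    [[0,0,0,0],[0,0,0,0],[0,0,0,0],[0,0,0,0],[0,0,0,0]]
  ],
  "grip": 255,
  "newtons": 20
}}

```text
t: 31.88
eef_pos: [0.4184, 0.1358, 0.1994]
ee_rot: [-3.142, 0.0, -1.732]
force: [-0.1, -0.6, -0.7]
width: 0.0431
```

Call:
{"fn": "play_rows", "kwargs": {
  "targets": [
    [[0,0,0,0],[0,0,0,0],[0,0,0,0],[0,0,0,0]]
  ]
}}

```text
t: 32.38
eef_pos: [0.4184, 0.1358, 0.1993]
ee_rot: [3.141, -0.0, -1.732]
force: [-0.2, 0.2, 0.5]
width: 0.0311
```

```bash
python3 plan.py 417.6 135.9 120 -99
```

```text
t 32.38 grasp mm [418.4 135.8  40.3] yaw [180.   -0.  -99.2] w 31.1 F [-0.2  0.2  0.5]
goal [417.6, 135.9, 120.0, -99.0] shift [-0.      0.0008 -0.0797] turn -0.2
```

Call:
{"fn": "play_rows", "kwargs": {
  "targets": [
    [[0,0,-0.015,0],[0,0,-0.045,0],[0,0,-0.09,0],[0,0,-0.11,0],[0,0,-0.11,0]]
  ]
}}

```text
t: 33.0
eef_pos: [0.4187, 0.136, 0.3108]
ee_rot: [-3.139, 0.003, -1.732]
force: [-0.7, -0.2, -0.3]
width: 0.0313
```

```bash
python3 plan.py 651.4 -103.9 150 -99; python3 - <<'E'
from h import *
p,w=cloud("scene");q=sel(w,(.418,.135),.04,.11,.155);q=q[q[:,2]<.125] if len(q) else q
print(len(q),q.min(0),q.max(0)) if len(q) else 0
E
```

```text
t 33.0 grasp mm [418.7 136.  151.8] yaw [-179.9    0.2  -99.2] w 31.3 F [-0.7 -0.2 -0.3]
goal [651.4, -103.9, 150.0, -99.0] shift [ 0.1995 -0.2681  0.0018] turn -0.2
74 [0.41135186 0.1207371  0.11186141] [0.43667919 0.14944785 0.12489955]
```

Call:
{"fn": "play_rows", "kwargs": {
  "targets": [
    [[0.022,-0.03,0,0],[0.052,-0.07,0,0],[0.085,-0.115,0,0],[0.118,-0.159,0,0],[0.15,-0.202,0,0]]
  ]
}}

```text
t: 33.67
eef_pos: [0.5946, -0.0462, 0.3074]
ee_rot: [3.139, -0.001, -1.732]
force: [0.8, 1.4, -0.3]
width: 0.031
```

Call:
{"fn": "play_rows", "kwargs": {
  "targets": [
    [[0.03,-0.04,0,0],[0.046,-0.061,0,0],[0.05,-0.066,0.02,0],[0.05,-0.066,0.05,0],[0.05,-0.066,0.05,0]]
  ]
}}

```text
t: 34.3
eef_pos: [0.6489, -0.1042, 0.2549]
ee_rot: [3.134, -0.001, -1.732]
force: [0.8, -1.0, -1.2]
width: 0.0311
```

```bash
python3 plan.py 651.6 -103.1 44.5 -99
```

```text
t 34.3 grasp mm [ 648.9 -104.2   95.9] yaw [ 1.796e+02 -1.000e-01 -9.930e+01] w 31.1 F [ 0.8 -1.  -1.2]
goal [651.6, -103.1, 44.5, -99.0] shift [-0.0015 -0.0025  0.0514] turn -0.3
```

Call:
{"fn": "play_rows", "kwargs": {
  "targets": [
    [[-0.0012,-0.0015,0.015,0],[-0.0012,-0.0015,0.03,0],[-0.0012,-0.0015,0.04,0],[-0.0012,-0.0015,0.044,0],[-0.0012,-0.0015,0.044,0]]
  ]
}}

```text
t: 34.92
eef_pos: [0.6526, -0.1037, 0.2152]
ee_rot: [3.141, -0.0, -1.732]
force: [0.6, 0.2, 0.7]
width: 0.0314
```

```bash
python3 plan.py 651.6 -103.1 44.5 -99
```

```text
t 34.92 grasp mm [ 652.6 -103.7   56.2] yaw [180.   -0.  -99.2] w 31.4 F [0.6 0.2 0.7]
goal [651.6, -103.1, 44.5, -99.0] shift [-0.0004  0.0011  0.0117] turn -0.2
```

Call:
{"fn": "play_rows", "kwargs": {
  "targets": [
    [[-0.0004,0.001,0.005,0],[-0.0004,0.001,0.009,0],[-0.0004,0.001,0.0115,0],[-0.0004,0.001,0.0115,0]]
  ]
}}

```text
t: 35.42
eef_pos: [0.6516, -0.1031, 0.2037]
ee_rot: [3.141, -0.0, -1.732]
force: [-0.0, -0.6, -0.2]
width: 0.0313
```

Call:
{"fn": "play_rows", "kwargs": {
  "targets": [
    [[0,0,0,0],[0,0,0,0],[0,0,0,0],[0,0,0,0],[0,0,0,0]]
  ],
  "grip": 0
}}

```text
t: 36.05
eef_pos: [0.6517, -0.1031, 0.2039]
ee_rot: [-3.142, 0.0, -1.732]
force: [0.1, -0.8, -0.1]
width: 0.076
```

Call:
{"fn": "play_rows", "kwargs": {
  "targets": [
    [[0,0,-0.02,0],[0,0,-0.06,0],[0,0,-0.1,0],[0,0,-0.14,0],[0,0,-0.14,0]]
  ]
}}

```text
t: 36.67
eef_pos: [0.6525, -0.1032, 0.3481]
ee_rot: [-3.135, 0.001, -1.731]
force: [0.3, 0.1, 0.1]
width: 0.0879
```

Call:
{"fn": "play_rows", "kwargs": {
  "targets": [
    [[0.02,0.04,0,0],[0.04,0.09,0,0],[0.06,0.14,0,0],[0.08,0.19,0,0],[0.1,0.22,0,0]]
  ]
}}

```text
t: 37.3
eef_pos: [0.4158, -0.1668, 0.3434]
ee_rot: [3.141, 0.0, -1.732]
force: [0.5, 0.1, 0.4]
width: 0.0877
```

```bash
python3 plan.py; python3 - <<'E'
from h import *
I=[]
for n in("top","scene"):
  p,w=cloud(n);I.append(p[60:290,60:440] if n=="top" else p[100:330,100:480])
  for nm,c,r,z0,z1 in[("plate",(.648,.182),.055,.011,.021),("keys",(.648,.182),.055,.024,.038),("scope",(.567,.192),.03,.07,.09),("wide",(.633,-.2195),.035,.046,.065),("narrow",(.651,-.104),.03,.046,.065),("jar",(.575,-.002),.03,.042,.06),("yellow",(.395,-.2),.04,.07,.09)]:
    P=sel(w,c,r,z0,z1);print(n,nm,len(P),rect(P) if len(P)>4 else "", round(np.median(P[:,2]),3) if len(P) else 0)
cv2.imwrite("pics/c.png",cv2.resize(np.vstack(I)[:,:,::-1],None,fx=1.3,fy=1.3,interpolation=cv2.INTER_CUBIC))
E
```

```text
t 37.3 grasp mm [ 415.8 -166.8  184.4] yaw [180.    0.  -99.2] w 87.7 F [0.5 0.1 0.4]
top plate 466 (array([647.2, 181.3]), array([60.3, 60.4]), 82.7) 0.016
top keys 209 (array([646. , 181.7]), array([19.4, 56.3]), 83.0) 0.03
top scope 125 (array([567.2, 191.3]), array([24.4, 24.7]), 29.5) 0.076
top wide 224 (array([ 632.8, -218.3]), array([51.1, 50. ]), 24.7) 0.053
top narrow 106 (array([ 651.1, -102. ]), array([30.7, 29.8]), 61.3) 0.053
top jar 187 (array([574.2,  -1.2]), array([30.3, 32.4]), 89.9) 0.05
top yellow 0  0
scene plate 441 (array([648.8, 180.6]), array([62. , 62.8]), 82.2) 0.016
scene keys 216 (array([647.8, 180.2]), array([20.4, 57.4]), 82.1) 0.03
scene scope 93 (array([569.9, 190.6]), array([25. , 24.5]), 18.6) 0.076
scene wide 420 (array([ 634.4, -220. ]), array([50.6, 52.5]), 54.1) 0.053
scene narrow 200 (array([ 652.7, -103.2]), array([30.4, 31.7]), 62.6) 0.053
scene jar 194 (array([576.3,  -2.7]), array([30.6, 34.5]), 59.0) 0.05
scene yellow 101 (array([ 396.5, -204.6]), array([26.4, 24.9]), 27.4) 0.076
```

View pics/c.png

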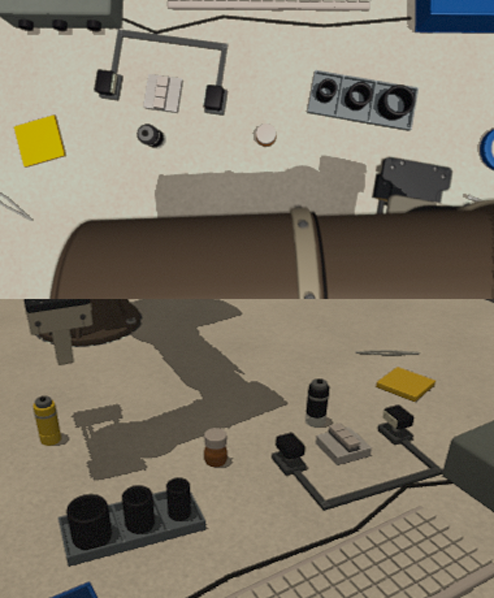

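The picture shows everything in place: plate and keys at (163,92), scope at (150,134), both tubes standing in the tray at (326,92) and (395,103), and the jar at (265,134). Handing in.

Call:
{"fn": "play_rows", "kwargs": {
  "targets": [
    [[0,0,0,0],[0,0,0,0],[0,0,0,0]]
  ]
}}

```text
t: 37.78
eef_pos: [0.4191, -0.1663, 0.3435]
ee_rot: [3.141, -0.0, -1.732]
force: [0.4, 0.6, 0.2]
width: 0.0879
```

```bash
python3 -c "
from station import job_done;print(job_done())"
```

```text
the job is handed in; nothing more can be done
None
```

The bench is ready and the job was handed in at about 38 s. I did it in the order asked: plate between the lamps, keys on the plate, microscope in front, wide tube, then narrow tube.

The last checks, using both cameras and the calibration:
- **Plate:** about 1 mm from the midpoint between the lamps.
- **Keys:** about 1–2 mm from the middle of the plate, lying flat at 30 mm height.
- **Microscope:** upright and on the lamps' centre line to within about 1 mm. The gap to the plate is about 32–35 mm; the two cameras differ by about 2–3 mm on its position.
- **Tubes:** both upright on the tray floor (tops at 53 mm), each within about 2 mm of its compartment's centre.
- **Jar and yellow look-alike:** the jar reads the same as before any move, to within 0.6 mm. The yellow look-alike was never touched; the arm hid it from the top camera at the end, but the scene camera showed it standing.

No check failed.

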